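# Free-run check of the carver's turntable

### The arm

A 6-joint arm with a two-finger parallel gripper is mounted at the origin on the work surface. World frame = base frame: x ahead of the robot, y to its left, z up, the work surface at z = 0. Lengths are in m, angles in degrees, forces in N, time in s.
With the tool pointing down it reaches from about 0.25 to 0.725 m from the base axis. Payload 9.7 kg.
Tool frame: the origin (TCP) lies between the finger pads, 19 mm behind the fingertips; this is the grasp point; z points along the fingers, y is the line along which they close (so a half turn about z gives the same grasp; the last joint's range is limited). The gripper opens to 85 mm and grips with 20 to 120 N. Pads are 22 mm wide; open, the fingers measure 114 mm over their backs; the gripper's body (76 mm by 85 mm) begins 54 mm behind the grasp point. The pads swing forward as they close: fully open they stand 13 mm farther back than shut.
Start: joints at [-74.083, 4.979, 10.078, 95.1, 0, 90], TCP at [0.151, -0.529, 0.25] pointing down, gripper open.
Joint ranges: [-179.16, 179.16], [-48.56, 103.87], [-65.8, 70.77], [-126.05, 130.52], [-82.76, 87.17], [-180, 180]. Speed limits (degrees/s): [127.2, 127.2, 147.25, 180, 180, 180].

### API

Orientations are given as [roll, pitch, yaw] about the fixed x, y, z axes, in that order (R = Rz(yaw) Ry(pitch) Rx(roll)).
In Python, from workcell import readout, imaging, bot, spotter gives the robot as it stands.
- The arm moves only by the shell command python3 -m jog 'ROWS' [FORCE]. ROWS is JSON, a list of rows, each an object with "rotation": the turn, a rotation vector about the world's x, y, z in degrees, a list of three; "translation": the shift along the world's x, y, z in mm, a list of three; "grip": the finger opening in mm, from 0 to 85.4. In form: [{"rotation": [wx, wy, wz], "translation": [dx, dy, dz], "grip": grip}, ...]. A call has 1 to 20 rows; each row is the pose to reach, as a shift and turn from the pose commanded when the call began; what a row does not reach only later rows make up. A row lasts 1/10 s, in which the tool goes at most 50 mm and 8.59 degrees, less where a joint would pass 70% of its speed; a pose out of reach is approached as far as the arm can. A call with a gripper value outside its range is refused whole. The fingers move at their own pace and stop on an object; FORCE is the grip in N (left out, the last holds). Time passes only in rows, so rows that repeat a pose let the fingers close. It gives the time, the measured TCP pose, the force, the opening and the grip force at its end, in the units of the state.
- readout.get_obs(): the state, without advancing time (a new reading comes with each control period).
- imaging.camera(name): name is "side" or "top" or "wrist"; returns (picture, depth): 400x640x3 uint8, red, green, blue; 400x640 float32, m along the optical axis (not along the pixel's ray), 0 where there is no reading.
- imaging.camera_info(name): a dict with "vertical_fov" (degrees; the focal length in pixels is half the picture's height over the tangent of half this angle, whatever the lens; pixels are square), "cx", "cy" (the principal point, pixels), "extrinsics" (4x4, takes a point from camera to world coordinates); the wrist camera has in their place "tool_from_camera" (4x4, takes a point from camera to tool coordinates, whose origin is the TCP and whose axes are the flange's). Camera axes: x right, y down, z forward; pixel columns grow to the right and rows downward; lengths in m; the calibration is good to about 2 mm. A picture is of the moment at which its call begins: read the wrist's pose just before it. camera_info takes no time and is no camera call.
- bot.job_done(): hands the job in; it is judged then, once.
Trained networks look in the newest picture that a camera, given by its name, has taken for a name from the list of things; names that differ only in an ending like _2 or _b are one class to them, and where a whole thing is asked for, a point or a joint stands for the part that bears it (a point fixed in the world has none). Each returns a list of dicts, best first, with "confidence" (0 to 1); they miss things now and then, are a little off and sometimes report something else, mostly with a low value. They report only what shows in the picture. A call takes as long as a camera call.
- spotter.spot_in(camera, target): "box" ([centre column, centre row, width, height] in pixels, round what is visible of it).
- spotter.mark_of(camera, target): "uv" ([column, row] in pixels: a listed point, or the origin of a listed thing).
The state is a dict: "time": time; "q": joint angles; "qd": joint speeds; "joint_efforts": joint torques, N m; "ee_pos": TCP position; "tcp_rot": TCP orientation; "wrist_force": force on the tool from outside, world axes, zero at the start; "torque": the same for the moment, N m; "opening": finger opening in m; "grasp_force": force on a finger pad.
Only numpy, scipy, OpenCV 4.12 (cv2) and the standard library are available. Lean on these libraries where they do the work, as an engineer would, in place of code of your own. Each camera call takes 0.05 s, during which the arm holds its last target. There are 200 camera calls.

### The job

Check that the carver's turntable runs freely: push it round by its dark turning post until it turns at roughly one turn in four seconds, never faster than one in two seconds, and let it coast. While it coasts, shadow the post for five seconds without touching the turntable, keeping the point between the fingertips within 20 mm sideways of the post's axis and close to its top (around it or just above). Then take the post in the gripper, bring it to rest beside the red pointer and finish while holding it there; do not touch the freshly oiled finial in the middle and leave the mallet and the gouges where they are.

Things in the scene. Friction and masses are not known exactly. Their poses are not given: they have to be found in the camera images.
- stand: Dark steel stand of the turntable, screwed to the bench, foot 170 mm across; place and yaw vary, it never moves. Origin on the upright axis of rotation at bench level. An arm on its -y side carries the red pointer just outside the disc: an upright with a red tab 40 mm wide on top, 155 to 189 mm from the axis, top 86 mm above the bench (6 mm above the disc).
- turntable: Rotating part: plywood-topped iron disc 290 mm across, top 80 mm above the bench; nominal 4 kg, 0.042 kg m2 about the axis (varies by a third). Origin on the axis at the disc's underside, z up, post on its -y side. Turns endlessly either way on a bearing with drag of about 0.0015 N m plus 0.0015 N m per rad/s: let go at 1.6 rad/s it is at about 1.1 to 1.2 rad/s after 5 s.
- post (a point): Centre of the top of the dark wooden turning post: upright wooden sleeve 30 mm in diameter that spins freely on its pin, like a crank handle (foot flange 44 mm across, 5 mm high), 120 mm from the turntable's axis, 75 mm tall above the disc; its top is 155 mm above the bench. It moves round with the turntable.
- park (a point): Fixed point of the stand: where the centre of the post's top is when the post stands exactly beside the red pointer (120 mm from the axis, 155 mm above the bench).
- finial: Freshly oiled pale wooden finial with a ring head, fixed upright in the middle of the turntable and turning with it: foot 68 mm across, 117 mm high (top 197 mm above the bench), nowhere more than 34 mm from the axis. Origin at the centre of its foot. Not to be touched.
- mallet: Wooden carving mallet standing on its head on the right of the bench, 86 mm across, 225 mm tall; bystander. Origin: centre of its foot.
- gouge_a: Gouge with a 105 mm wooden handle lying in the wooden tray at the left; bystander. Origin: under its middle.
- gouge_b: Blue-handled gouge in the same tray; bystander.
- gouge_c: Pale-handled gouge in the same tray; bystander.

How it is judged (in metres and radians):
On the way, in this order (a step that is already met when the one before it is completed fails the run):
1. the turntable is driven to more than 1.2 rad/s (angular speed of turntable above 1.2 rad/s).
2. the turntable coasts untouched (above 0.75 rad/s) while the TCP stays within 20 mm sideways of the post's axis and no more than 80 mm above its top, for 5 s (contact force between each of the arm, the fingers and turntable below 0.05 N and angular speed of turntable above 0.75 rad/s and horizontal distance between the grasp point and post below 0.02 m and z of the grasp point in the frame of post below 0.08 m), for 5 s.
At the end, for the whole second after the job is handed in: The fingers hold the post (over 2 N, tool point within 30 mm of its axis and under 175 mm above the bench) at rest (below 0.1 rad/s) beside the red pointer (within 25 mm of the park point) (horizontal distance between post and park below 0.025 m and angular speed of turntable below 0.1 rad/s and contact force between the fingers and turntable above 2 N and horizontal distance between the grasp point and post below 0.03 m and height (world z) of the grasp point below 0.175 m); the arm keeps its last pose, push and grip.
It fails at once if the turntable is whirled faster than 3.3 rad/s (angular speed of turntable above 3.3 rad/s).
It fails at once if the oiled finial is touched (contact force between any of the arm, the fingers and finial above 0.5 N).
It fails at once if the mallet or a gouge is moved more than 20 mm (distance of any of mallet, gouge_a, gouge_b, gouge_c from where it was at the start of the episode above 0.02 m).
It also fails if it takes over 72 s, if anything falls off the work surface, if the arm or the gripper's body presses on something with over 40 N, if the wrist force passes 120 N, or if a joint passes its speed limit or range.

## Working session

There is one attempt and no reset: what is moved stays moved. The work goes in short steps, Python scripts to look and compute and a shell command to move; the robot and the scene stay as the last step left them, time stands still between calls to the robot, and variables do not carry over. Pictures are saved under pics/ and viewed, at most 10 in all, crops included, and the job is handed in when it is done.

```bash
ls; mkdir -p pics; cat > h.py <<'E'
import numpy as np, cv2
from workcell import readout, imaging, bot, spotter
from scipy.spatial.transform import Rotation as R
def cam(n):
    i=imaging.camera_info(n); f=200/np.tan(np.radians(i['vertical_fov'])/2); return f,i['cx'],i['cy'],np.array(i['extrinsics'])
def ray_z(n,uv,z):
    f,cx,cy,T=cam(n); d=T[:3,:3]@np.array([(uv[0]-cx)/f,(uv[1]-cy)/f,1]); o=T[:3,3]
    return o+d*(z-o[2])/d[2]
def save(p,name): cv2.imwrite('pics/'+name,p[:,:,::-1])
E
python3 - <<'E'
from h import *
o=readout.get_obs(); print({k:np.round(v,3) for k,v in o.items()})
for n in('top','side'):
    p,d=imaging.camera(n); save(p,n+'.png'); print(n,cam(n))
    for t,z in(('stand',0),('post',.155),('park',.155),('finial',.08),('turntable',.06),('mallet',0),('gouge_a',0.02)):
        for r in spotter.mark_of(n,t)[:2]: print(n,t,np.round(r['uv']),round(r['confidence'],2),np.round(ray_z(n,r['uv'],z),3))
E
```

```text
pics
{'time': np.float64(0.0), 'q': array([-7.4086e+01,  5.0140e+00,  1.0035e+01,  9.5099e+01, -1.0000e-03,
        9.0000e+01]), 'qd': array([ 0.005,  0.145,  0.041, -0.073,  0.043,  0.004]), 'joint_efforts': array([-0.0000e+00, -5.2039e+01,  4.6480e+01,  1.7000e-02, -0.0000e+00,
       -0.0000e+00]), 'ee_pos': array([ 0.151, -0.529,  0.249]), 'tcp_rot': array([-1.79923e+02,  1.00000e-03,  1.59150e+01]), 'wrist_force': array([-0.415, -0.181, -0.156]), 'torque': array([0.012, 0.003, 0.006]), 'grasp_force': np.float64(0.0), 'opening': np.float64(0.085)}
top (np.float64(464.7006836213324), 325.7777602286225, 197.4108996236576, array([[ 0.01559119, -0.98231471,  0.18658706,  0.2872813 ],
       [-0.99977346, -0.01261155,  0.01714562,  0.00673489],
       [-0.01448924, -0.18681211, -0.98228881,  1.63010858],
       [ 0.        ,  0.        ,  0.        ,  1.        ]]))
top stand [337. 204.] 0.96 [ 0.573 -0.006  0.   ]
top post [341. 231.] 0.56 [ 0.46  -0.018  0.155]
top park [371. 204.] 0.84 [ 0.546 -0.114  0.155]
top finial [337. 196.] 0.9 [ 0.585 -0.006  0.08 ]
top turntable [335. 201
[... 205 characters left out ...]
464603), 315.5538564186127, 200.43723529123318, array([[-0.99192335, -0.10386668,  0.07279955,  0.47172051],
       [-0.12640504,  0.76207443, -0.63503096,  1.03574834],
       [ 0.01047988, -0.63910427, -0.7690487 ,  1.32522417],
       [ 0.        ,  0.        ,  0.        ,  1.        ]]))
side stand [318. 212.] 0.92 [ 0.58  -0.002  0.   ]
side post [350. 187.] 0.64 [ 0.469 -0.007  0.155]
side park [331. 164.] 0.82 [ 0.547 -0.111  0.155]
side finial [319. 199.] 0.93 [ 0.578 -0.002  0.08 ]
side turntable [320. 206.] 0.56 [0.571 0.014 0.06 ]
side mallet [337. 137.] 0.91 [ 0.548 -0.433  0.   ]
side gouge_a [307. 342.] 0.71 [0.551 0.518 0.02 ]
side gouge_a [315. 311.] 0.67 [0.539 0.414 0.02 ]
```

View pics/top.png

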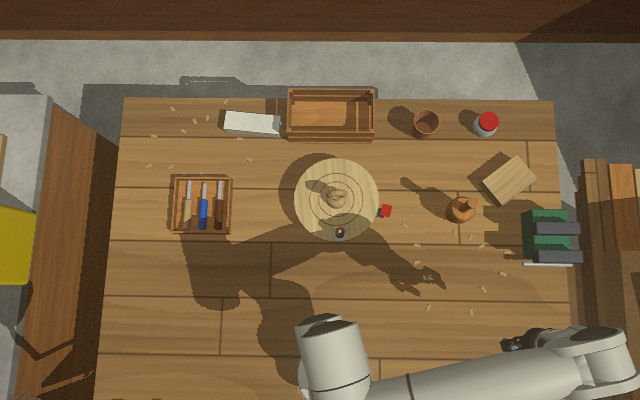

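```bash
python3 - <<'E'
from h import *
f,cx,cy,T=cam('top')
# world point cloud from depth for disc top & post
p,d=imaging.camera('top')
v,u=np.mgrid[:400,:640]
P=np.stack([(u-cx)/f*d,(v-cy)/f*d,d],-1)@T[:3,:3].T+T[:3,3]
ok=(d>0)&(abs(P[...,0]-.575)<.25)&(abs(P[...,1])<.25)
m=ok&(abs(P[...,2]-.08)<.006); q=P[m][:,:2].astype(np.float32)
c,r=cv2.minEnclosingCircle(q); print('disc',m.sum(),c,r,np.percentile(q,[.5,99.5],axis=0))
for lo,hi in((.14,.17),(.18,.21)):
    m=ok&(P[...,2]>lo)&(P[...,2]<hi); q=P[m]; 
    n,l=cv2.connectedComponents(m.astype(np.uint8))
    for k in range(1,n):
        s=l==k
        if s.sum()>8: print(lo,s.sum(),P[s].mean(0),P[s].min(0),P[s].max(0))
# red
h=cv2.cvtColor(p,cv2.COLOR_RGB2HSV); m=((h[...,0]<8)|(h[...,0]>172))&(h[...,1]>150)&(h[...,2]>80)&ok
print('red',m.sum(),P[m].mean(0),P[m].min(0),P[m].max(0))
E
```

```text
disc 4845 (0.6556690335273743, 0.0001083557799574919) 0.22232283651828766 [[ 0.43761656 -0.17212677]
 [ 0.80075285  0.14088428]]
0.14 35 [0.56985364 0.00165437 0.15219045] [ 0.5650454  -0.02609282  0.14092689] [0.57445619 0.03177438 0.16890184]
0.14 72 [ 0.45774532 -0.01257332  0.15372277] [ 0.44408998 -0.02735398  0.14091409] [0.4725001  0.00143345 0.16391741]
0.18 93 [ 0.5761669  -0.00095174  0.1905089 ] [ 0.56597479 -0.02569125  0.18041354] [0.58695561 0.02201183 0.19941025]
red 114 [ 0.53976442 -0.16779063  0.085575  ] [ 0.51835775 -0.18724225  0.07691866] [ 0.56133714 -0.14878597  0.09574335]
```

The top view shows the turntable near (337,200), the post at (340,232) and the red tab at (386,210), and depth agrees: post radius 119.5 mm, tab radius 171 mm. I'll move above the post.

```bash
python3 -m jog '[{"rotation":[0,0,8],"translation":[26,43,0],"grip":85},{"rotation":[0,0,16],"translation":[55,92,0],"grip":85},{"rotation":[0,0,24],"translation":[80,134,0],"grip":85},{"rotation":[0,0,32],"translation":[107,180,0],"grip":85},{"rotation":[0,0,40],"translation":[134,225,0],"grip":85},{"rotation":[0,0,48],"translation":[161,270,0],"grip":85},{"rotation":[0,0,56],"translation":[190,320,0],"grip":85},{"rotation":[0,0,64],"translation":[220,370,0],"grip":85},{"rotation":[0,0,74],"translation":[250,420,0],"grip":85},{"rotation":[0,0,74],"translation":[280,470,0],"grip":85},{"rotation":[0,0,74],"translation":[307,516,0],"grip":85},{"rotation":[0,0,74],"translation":[307,516,0],"grip":85},{"rotation":[0,0,74],"translation":[307,516,0],"grip":85},{"rotation":[0,0,74],"translation":[307,516,0],"grip":85},{"rotation":[0,0,74],"translation":[307,516,0],"grip":85}]'
cat >> h.py <<'E'
def wrist(show=None):
    o=readout.get_obs(); p,d=imaging.camera('wrist')
    if show: save(p,show)
    i=imaging.camera_info('wrist'); f=200/np.tan(np.radians(i['vertical_fov'])/2)
    T=np.eye(4); T[:3,:3]=R.from_euler('xyz',o['tcp_rot'],degrees=True).as_matrix(); T[:3,3]=o['ee_pos']
    return o,p,d,f,i['cx'],i['cy'],T@np.array(i['tool_from_camera'])
def cloud(w):
    o,p,d,f,cx,cy,T=w; v,u=np.mgrid[:400,:640]
    P=np.stack([(u-cx)/f*d,(v-cy)/f*d,d],-1)@T[:3,:3].T+T[:3,3]; P[d<=0]=np.nan; return P
E
python3 - <<'E'
from h import *
w=wrist('w1.png'); P=cloud(w); print(w[0]['ee_pos'],w[0]['tcp_rot'],w[0]['q'],w[0]['wrist_force'],w[0]['time'])
o,p,d,f,cx,cy,T=w
for t,z in(('post',.155),('park',.155),('finial',.08)):
    for r in spotter.mark_of('wrist',t)[:2]:
        dd=T[:3,:3]@np.array([(r['uv'][0]-cx)/f,(r['uv'][1]-cy)/f,1]); print(t,np.round(r['uv']),round(r['confidence'],2),T[:3,3]+dd*(z-T[2,3])/dd[2])
m=(abs(P[...,2]-.155)<.006)
n,l=cv2.connectedComponents(m.astype(np.uint8))
for k in range(1,n):
    s=l==k
    if s.sum()>60: print(s.sum(),P[s].mean(0),P[s].min(0),P[s].max(0))
# disc from wrist + top
for nm in('top',):
    f,cx,cy,T=cam(nm); p,d=imaging.camera(nm); P=cloud((0,p,d,f,cx,cy,T))
    m=(abs(P[...,2]-.08)<.008)&(np.hypot(P[...,0]-.577,P[...,1])<.19); m=cv2.morphologyEx(m.astype(np.uint8),cv2.MORPH_OPEN,np.ones((3,3)))
    c=max(cv2.findContours(m,cv2.RETR_EXTERNAL,cv2.CHAIN_APPROX_NONE)[0],key=cv2.contourArea)[:,0]
    q=P[c[:,1],c[:,0],:2]; r=np.hypot(*(q-[.577,-.001]).T); q=q[(r>.13)&(r<.155)]
    from scipy.optimize import least_squares
    s=least_squares(lambda x:np.hypot(*(q-x[:2]).T)-x[2],[.577,0,.145],loss='soft_l1',f_scale=.002); print('disc',s.x,len(q))
E
```

```text
time: 2.35
ee_pos: [0.4575, -0.0136, 0.2501]
tcp_rot: [-180.0, 0.0, 89.9]
wrist_force: [-0.1, -0.4, 0.1]
opening: 0.0849
grasp_force: 0.0
[ 0.45746405 -0.01355661  0.2500774 ] [-1.79991769e+02  1.27728461e-02  8.98877478e+01] [-1.68986074e+00 -7.58648362e+00 -2.24326542e+00  9.53510947e+01
 -1.29946182e-02  8.84223933e+01] [-0.10872392 -0.41007537  0.11226903] 2.35
post [321. 215.] 0.77 [ 0.45634744 -0.01448254  0.155     ]
finial [451. 175.] 0.66 [ 0.57746523 -0.00184217  0.08      ]
finial [448. 173.] 0.17 [ 0.57470307 -0.00059744  0.08      ]
980 [ 0.57270931 -0.00317062  0.15349142] [ 0.56457584 -0.03092942  0.14900444] [0.58432115 0.02959257 0.16099726]
1239 [ 0.4585001  -0.01429299  0.15415534] [ 0.44381269 -0.02970256  0.14902918] [ 0.47318552 -0.00073166  0.15696379]
disc [0.578561   0.00077545 0.1411283 ] 224
```

View pics/w1.png

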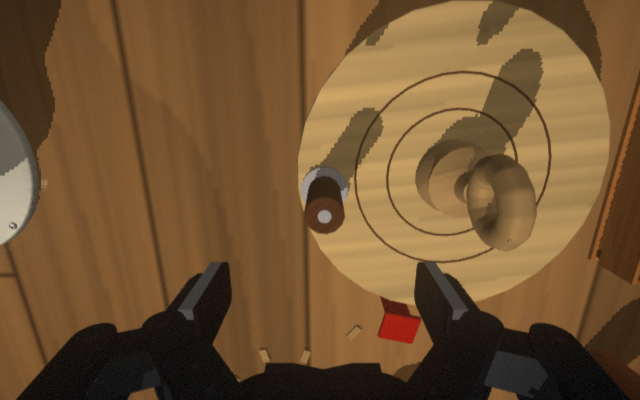

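The wrist view shows the post top at (324,216) between the fingers, the finial at about (455,175) and the red tab at (400,328). Next I'll fit the disc centre from this view and descend onto the post.

```bash
python3 - <<'E'
from h import *
from scipy.optimize import least_squares
w=wrist(); P=cloud(w); p=w[1]
m=(abs(P[...,2]-.08)<.006)&(np.hypot(P[...,0]-.577,P[...,1])<.17); m=cv2.morphologyEx(m.astype(np.uint8),cv2.MORPH_OPEN,np.ones((3,3)))
c=max(cv2.findContours(m,cv2.RETR_EXTERNAL,cv2.CHAIN_APPROX_NONE)[0],key=cv2.contourArea)[:,0]
q=P[c[:,1],c[:,0],:2]; r=np.hypot(*(q-[.577,-.001]).T); q=q[(r>.135)&(r<.155)&(c[:,1]>3)]
s=least_squares(lambda x:np.hypot(*(q-x[:2]).T)-x[2],[.577,0,.145],loss='soft_l1',f_scale=.001); print('disc',s.x,len(q))
s=least_squares(lambda x:np.hypot(*(q-x[:2]).T)-.145,[.577,0],loss='soft_l1',f_scale=.001); print('disc145',s.x)
h=cv2.cvtColor(p,cv2.COLOR_RGB2HSV); m=((h[...,0]<8)|(h[...,0]>172))&(h[...,1]>180)&(h[...,2]>130)&(abs(P[...,2]-.086)<.006)
print('red',m.sum(),P[m].mean(0),P[m].min(0),P[m].max(0))
E
python3 -m jog '[{"rotation":[0,0,0],"translation":[0,-1,-25],"grip":85},{"rotation":[0,0,0],"translation":[0,-1,-55],"grip":85},{"rotation":[0,0,0],"translation":[0,-1,-85],"grip":85},{"rotation":[0,0,0],"translation":[0,-1,-100],"grip":85},{"rotation":[0,0,0],"translation":[0,-1,-100],"grip":60},{"rotation":[0,0,0],"translation":[0,-1,-100],"grip":40},{"rotation":[0,0,0],"translation":[0,-1,-100],"grip":20},{"rotation":[0,0,0],"translation":[0,-1,-100],"grip":20},{"rotation":[0,0,0],"translation":[0,-1,-100],"grip":20},{"rotation":[0,0,0],"translation":[0,-1,-100],"grip":20},{"rotation":[0,0,0],"translation":[0,-1,-100],"grip":20}]' 20
```

```text
disc [ 0.57759674 -0.00242196  0.14337705] 794
disc145 [ 0.57765459 -0.00301377]
red 865 [ 0.53944343 -0.16991134  0.08531383] [ 0.51748346 -0.18930071  0.08331223] [ 0.56114699 -0.15160904  0.08775475]
time: 3.75
ee_pos: [0.4586, -0.0139, 0.1515]
tcp_rot: [179.9, 0.0, 89.9]
wrist_force: [-0.5, -0.2, 5.8]
opening: 0.0291
grasp_force: 21.3
```

```bash
cat >> h.py <<'E'
C=np.array([.5775,-.002])
def plan(th0,off,ths,r=.1197):
    """shifts (mm) from commanded start: post angles ths (rad); off = commanded xy minus centre now (m)"""
    for t in ths:
        print(np.round(1000*(r*np.array([np.cos(t),np.sin(t)])-off)).astype(int).tolist(),end=' ')
    print()
E
python3 - <<'E'
from h import *
a=np.arange(1,21)*.1; off=np.array([-.119,-.0122]); th=np.arctan2(off[1],off[0])
plan(0,off,th+.2*a**2,np.hypot(*off))
E
```

```text
[0, 0] [0, -1] [0, -2] [0, -4] [1, -6] [1, -9] [2, -12] [3, -15] [4, -19] [5, -23] [6, -28] [8, -33] [11, -39] [14, -45] [17, -51] [21, -57] [26, -63] [31, -69] [38, -76] [45, -82]
```

```bash
python3 -m jog '[{"rotation":[0,0,0],"translation":[0,0,0],"grip":20},{"rotation":[0,0,0],"translation":[0,-1,0],"grip":20},{"rotation":[0,0,0],"translation":[0,-2,0],"grip":20},{"rotation":[0,0,0],"translation":[0,-4,0],"grip":20},{"rotation":[0,0,0],"translation":[1,-6,0],"grip":20},{"rotation":[0,0,0],"translation":[1,-9,0],"grip":20},{"rotation":[0,0,0],"translation":[2,-12,0],"grip":20},{"rotation":[0,0,0],"translation":[3,-15,0],"grip":20},{"rotation":[0,0,0],"translation":[4,-19,0],"grip":20},{"rotation":[0,0,0],"translation":[5,-23,0],"grip":20},{"rotation":[0,0,0],"translation":[6,-28,0],"grip":20},{"rotation":[0,0,0],"translation":[8,-33,0],"grip":20},{"rotation":[0,0,0],"translation":[11,-39,0],"grip":20},{"rotation":[0,0,0],"translation":[14,-45,0],"grip":20}]'; python3 - <<'E'
from h import *
o=readout.get_obs(); print(o['ee_pos'],o['wrist_force'],o['opening'],o['grasp_force'],np.hypot(*(o['ee_pos'][:2]-C)))
a=np.arange(1,21)*.1; off=np.array([-.119,-.0122]); th=np.arctan2(off[1],off[0])
t=th+.2*1.4**2
plan(0,off+[.014,-.045],np.r_[t+.56*a+.2*a**2],np.hypot(*off))
E
```

```text
time: 5.15
ee_pos: [0.4728, -0.0592, 0.1515]
tcp_rot: [179.8, 0.0, 89.9]
wrist_force: [1.7, 0.6, 6.2]
opening: 0.0292
grasp_force: 21.4
[ 0.47277807 -0.05916904  0.15146381] [1.66495348 0.63035952 6.21908121] 0.02915753550663696 21.417252123355865 0.11931044680908982
[3, -6] [7, -12] [12, -18] [17, -24] [24, -31] [31, -37] [39, -42] [48, -48] [57, -52] [68, -56] [79, -60] [91, -62] [104, -62] [117, -62] [130, -60] [144, -56] [157, -50] [170, -43] [183, -34] [194, -22]
```

```bash
python3 -m jog '[{"rotation":[0,0,0],"translation":[3,-6,0],"grip":20},{"rotation":[0,0,0],"translation":[7,-12,0],"grip":20},{"rotation":[0,0,0],"translation":[12,-18,0],"grip":20},{"rotation":[0,0,0],"translation":[17,-24,0],"grip":20},{"rotation":[0,0,0],"translation":[24,-31,0],"grip":20},{"rotation":[0,0,0],"translation":[31,-37,0],"grip":20},{"rotation":[0,0,0],"translation":[39,-42,0],"grip":20},{"rotation":[0,0,0],"translation":[48,-48,0],"grip":20},{"rotation":[0,0,0],"translation":[57,-52,0],"grip":20},{"rotation":[0,0,0],"translation":[68,-56,0],"grip":20},{"rotation":[0,0,0],"translation":[79,-60,0],"grip":20},{"rotation":[0,0,0],"translation":[91,-62,0],"grip":20},{"rotation":[0,0,0],"translation":[104,-62,0],"grip":20},{"rotation":[0,0,0],"translation":[117,-62,0],"grip":20},{"rotation":[0,0,0],"translation":[130,-60,0],"grip":20},{"rotation":[0,0,0],"translation":[144,-56,0],"grip":20},{"rotation":[0,0,0],"translation":[157,-50,0],"grip":20},{"rotation":[0,0,0],"translation":[170,-43,0],"grip":20},{"rotation":[0,0,0],"translation":[183,-34,0],"grip":20},{"rotation":[0,0,0],"translation":[194,-22,0],"grip":20}]'; python3 - <<'E'
from h import *
o=readout.get_obs(); print(o['ee_pos'],o['wrist_force'],o['opening'],o['grasp_force'],np.hypot(*(o['ee_pos'][:2]-C)))
off=np.array([-.119,-.0122]); th=np.arctan2(off[1],off[0])
t=th+.2*3.4**2
print(t,np.arctan2(*(o['ee_pos'][:2]-C)[::-1]))
# ramp 1.36->1.6 in 6 rows, then constant 1.6
a=np.arange(1,21)*.1; ph=np.where(a<.6,1.36*a+.2*a**2,1.36*.6+.072+1.6*(a-.6))
plan(0,off+[.208,-.067],t+ph,np.hypot(*off)); print(t+ph[-1])
E
```

```text
time: 7.15
ee_pos: [0.6672, -0.0811, 0.1515]
tcp_rot: [179.8, 0.0, 89.9]
wrist_force: [1.9, -1.7, 6.7]
opening: 0.0295
grasp_force: 21.4
[ 0.66723978 -0.08109362  0.15152567] [ 1.85108852 -1.72929495  6.65213612] 0.029473609740707275 21.44974261522293 0.11962035663915098
-0.7274285812243368 -0.7224243742114165
[10, 13] [19, 27] [25, 44] [29, 61] [31, 80] [29, 98] [25, 117] [17, 135] [7, 151] [-6, 165] [-20, 177] [-37, 187] [-55, 194] [-73, 198] [-93, 199] [-112, 197] [-130, 192] [-147, 184] [-163, 173] [-177, 160] 
2.400571418775663
```

```bash
python3 -m jog '[{"rotation":[0,0,0],"translation":[10,13,0],"grip":20},{"rotation":[0,0,0],"translation":[19,27,0],"grip":20},{"rotation":[0,0,0],"translation":[25,44,0],"grip":20},{"rotation":[0,0,0],"translation":[29,61,0],"grip":20},{"rotation":[0,0,0],"translation":[31,80,0],"grip":20},{"rotation":[0,0,0],"translation":[29,98,0],"grip":20},{"rotation":[0,0,0],"translation":[25,117,0],"grip":20},{"rotation":[0,0,0],"translation":[17,135,0],"grip":20},{"rotation":[0,0,0],"translation":[7,151,0],"grip":85},{"rotation":[0,0,0],"translation":[-6,165,0],"grip":85},{"rotation":[0,0,0],"translation":[-20,177,0],"grip":85},{"rotation":[0,0,0],"translation":[-37,187,0],"grip":85},{"rotation":[0,0,0],"translation":[-55,194,10],"grip":85},{"rotation":[0,0,0],"translation":[-73,198,25],"grip":85},{"rotation":[0,0,0],"translation":[-93,199,40],"grip":85},{"rotation":[0,0,0],"translation":[-112,197,48],"grip":85},{"rotation":[0,0,0],"translation":[-130,192,50],"grip":85}]'; cat >> h.py <<'E'
def findpost(show=None):
    w=wrist(show); P=cloud(w); o=w[0]; res=[]
    m=(P[...,2]>.146)&(P[...,2]<.166)&(abs(np.hypot(P[...,0]-C[0],P[...,1]-C[1])-.12)<.025)
    n,l=cv2.connectedComponents(m.astype(np.uint8))
    b=max(range(1,n),key=lambda k:(l==k).sum()) if n>1 else None
    if b is None: print('none'); return None
    s=l==b; q=P[s]; c,r=cv2.minEnclosingCircle(q[:,:2].astype(np.float32)); mid=(q[:,:2].min(0)+q[:,:2].max(0))/2
    th=np.arctan2(*(mid-C)[::-1]); e=o['ee_pos'][:2]-C
    print('t',round(o['time'],3),'n',s.sum(),'post',mid.round(4),'R',np.hypot(*(mid-C)).round(4),'encl r',round(r,4),'th',th.round(3),'tcp',o['ee_pos'].round(4),'tcp th',np.arctan2(e[1],e[0]).round(3))
    return th
E
python3 - <<'E'
from h import *
o=readout.get_obs(); print(o['wrist_force'],o['opening'],o['time'])
findpost('w2.png')
E
```

```text
time: 8.85
ee_pos: [0.5349, 0.1114, 0.201]
tcp_rot: [179.9, -0.0, 89.9]
wrist_force: [0.3, -0.2, 0.6]
opening: 0.0853
grasp_force: 0.0
[ 0.34648319 -0.16696175  0.56267677] 0.08525688067858303 8.85
t 8.85 n 1991 post [0.5351 0.1099] R 0.1196 encl r 0.015 th 1.933 tcp [0.5349 0.1114 0.201 ] tcp th 1.93
```

View pics/w2.png

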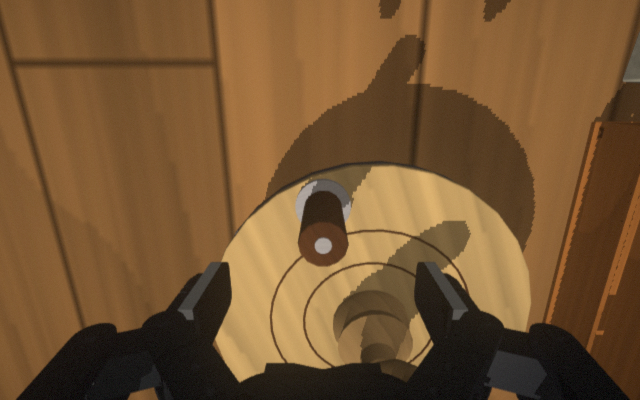

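The post top sits at (323,245), centred between the open fingers. I'm continuing to shadow it.

```bash
cat >> h.py <<'E'
def coast(th,w,n,off,I=.042,sub=0.0):
    a=np.arange(1,n+1)*.1; out=[]
    k=.0015/I; 
    f=lambda t:(w+1)*(1-np.exp(-k*t))/k-t
    ths=th+f(a); plan(0,off,ths); print('end th',ths[-1],'w end',(w+1)*np.exp(-k*a[-1])-1)
E
python3 - <<'E'
from h import *
coast(1.933+.08,1.59,12,np.array([-.041,.1128]))
E
```

```text
[-27, -14] [-41, -26] [-54, -40] [-64, -55] [-72, -72] [-77, -90] [-79, -108] [-78, -126] [-75, -144] [-69, -161] [-60, -177] [-49, -191] 
end th 3.8553413214496564 w end 1.4813449528053693
```

```bash
python3 -m jog '[{"rotation":[0,0,0],"translation":[-27,-14,0],"grip":85},{"rotation":[0,0,0],"translation":[-41,-26,0],"grip":85},{"rotation":[0,0,0],"translation":[-54,-40,0],"grip":85},{"rotation":[0,0,0],"translation":[-64,-55,0],"grip":85},{"rotation":[0,0,0],"translation":[-72,-72,0],"grip":85},{"rotation":[0,0,0],"translation":[-77,-90,0],"grip":85},{"rotation":[0,0,0],"translation":[-79,-108,0],"grip":85},{"rotation":[0,0,0],"translation":[-78,-126,0],"grip":85},{"rotation":[0,0,0],"translation":[-75,-144,0],"grip":85},{"rotation":[0,0,0],"translation":[-69,-161,0],"grip":85},{"rotation":[0,0,0],"translation":[-60,-177,0],"grip":85},{"rotation":[0,0,0],"translation":[-49,-191,0],"grip":85}]'; python3 - <<'E'
from h import *
th=findpost()%(2*np.pi); o=readout.get_obs(); print(th,'mean w',(th-1.933)/1.25)
E
```

```text
time: 10.1
ee_pos: [0.4868, -0.0811, 0.1999]
tcp_rot: [-180.0, 0.0, 89.9]
wrist_force: [-0.9, 0.4, 0.1]
opening: 0.085
grasp_force: 0.0
t 10.1 n 2045 post [ 0.4836 -0.0765] R 0.1199 encl r 0.0151 th -2.471 tcp [ 0.4868 -0.0811  0.1999] tcp th -2.424
3.8122319621710052 mean w 1.5033855697368042
```

```bash
python3 - <<'E'
from h import *
coast(3.884,1.44,16,np.array([-.090,-.0782]))
E
```

```text
[14, -15] [28, -24] [43, -32] [59, -37] [76, -41] [92, -41] [109, -40] [125, -36] [140, -30] [154, -23] [167, -13] [179, -2] [189, 11] [197, 24] [203, 39] [207, 54] 
end th 6.078551760510493 w end 1.3044802942674822
```

```bash
python3 -m jog '[{"rotation":[0,0,0],"translation":[14,-15,0],"grip":85},{"rotation":[0,0,0],"translation":[28,-24,0],"grip":85},{"rotation":[0,0,0],"translation":[43,-32,0],"grip":85},{"rotation":[0,0,0],"translation":[59,-37,0],"grip":85},{"rotation":[0,0,0],"translation":[76,-41,0],"grip":85},{"rotation":[0,0,0],"translation":[92,-41,0],"grip":85},{"rotation":[0,0,0],"translation":[109,-40,0],"grip":85},{"rotation":[0,0,0],"translation":[125,-36,0],"grip":85},{"rotation":[0,0,0],"translation":[140,-30,0],"grip":85},{"rotation":[0,0,0],"translation":[154,-23,0],"grip":85},{"rotation":[0,0,0],"translation":[167,-13,0],"grip":85},{"rotation":[0,0,0],"translation":[179,-2,0],"grip":85},{"rotation":[0,0,0],"translation":[189,11,0],"grip":85},{"rotation":[0,0,0],"translation":[197,24,0],"grip":85},{"rotation":[0,0,0],"translation":[203,39,0],"grip":85},{"rotation":[0,0,0],"translation":[207,54,0],"grip":85}]'; python3 - <<'E'
from h import *
th=findpost()%(2*np.pi); w=(th-3.812)/1.65; print(th,'mean w',w, 'decel',(1.5034-w)/1.45)
w2=w-.825*(1.5034-w)/1.45-.05*.09; print(w2)
coast(th+.05*w2,w2,18,np.array([.117,-.0242]))
E
```

```text
time: 11.75
ee_pos: [0.6941, -0.0247, 0.1999]
tcp_rot: [-180.0, -0.0, 89.9]
wrist_force: [0.2, 0.6, 0.0]
opening: 0.0852
grasp_force: 0.0
t 11.75 n 1982 post [ 0.6944 -0.0302] R 0.1202 encl r 0.0151 th -0.237 tcp [ 0.6941 -0.0247  0.1999] tcp th -0.192
6.0463527123595515 mean w 1.354153159005789 decel 0.10292885585807666
1.2647368529228757
[3, 19] [2, 33] [0, 48] [-4, 63] [-9, 76] [-16, 89] [-25, 101] [-35, 111] [-46, 120] [-58, 128] [-70, 134] [-83, 139] [-97, 142] [-111, 144] [-125, 144] [-138, 142] [-151, 139] [-164, 134] 
end th 8.257847946623734 w end 1.1237276246508028
```

```bash
python3 -m jog '[{"rotation":[0,0,0],"translation":[3,19,0],"grip":85},{"rotation":[0,0,0],"translation":[2,33,0],"grip":85},{"rotation":[0,0,0],"translation":[0,48,0],"grip":85},{"rotation":[0,0,0],"translation":[-4,63,0],"grip":85},{"rotation":[0,0,0],"translation":[-9,76,0],"grip":85},{"rotation":[0,0,0],"translation":[-16,89,0],"grip":85},{"rotation":[0,0,0],"translation":[-25,101,0],"grip":85},{"rotation":[0,0,0],"translation":[-35,111,0],"grip":85},{"rotation":[0,0,0],"translation":[-46,120,0],"grip":85},{"rotation":[0,0,0],"translation":[-58,128,0],"grip":85},{"rotation":[0,0,0],"translation":[-70,134,0],"grip":85},{"rotation":[0,0,0],"translation":[-83,138,0],"grip":85},{"rotation":[0,0,0],"translation":[-96,141,0],"grip":85},{"rotation":[0,0,0],"translation":[-109,143,0],"grip":85},{"rotation":[0,0,0],"translation":[-122,143,0],"grip":85},{"rotation":[0,0,0],"translation":[-135,142,0],"grip":85}]'; python3 - <<'E'
from h import *
th=findpost()%(2*np.pi)+2*np.pi; w=(th-6.046)/1.65; d=(1.354-w)/1.65; print(th,'mean w',w, 'decel',d)
w2=w-.875*d; print(w2)
coast(th+.05*w2,w2,20,np.array([.117-.135,-.0242+.142]))
E
```

```text
time: 13.4
ee_pos: [0.5576, 0.1165, 0.2001]
tcp_rot: [180.0, -0.0, 89.9]
wrist_force: [0.0, 0.5, 0.5]
opening: 0.0848
grasp_force: 0.0
t 13.4 n 2018 post [0.556  0.1157] R 0.1196 encl r 0.0151 th 1.751 tcp [0.5576 0.1165 0.2001] tcp th 1.737
8.03438751735645 mean w 1.2050833438523938 decel 0.09025251887733715
1.1261123898347238
[-23, -5] [-35, -11] [-47, -17] [-57, -25] [-67, -34] [-76, -43] [-83, -54] [-89, -65] [-94, -77] [-98, -89] [-101, -101] [-102, -113] [-101, -126] [-100, -138] [-97, -150] [-93, -161] [-89, -172] [-83, -183] [-76, -192] [-68, -201] 
end th 10.194604926225391 w end 0.9795441116426806
```

```bash
python3 -m jog '[{"rotation":[0,0,0],"translation":[-23,-5,0],"grip":85},{"rotation":[0,0,0],"translation":[-35,-11,0],"grip":85},{"rotation":[0,0,0],"translation":[-47,-17,0],"grip":85},{"rotation":[0,0,0],"translation":[-57,-25,0],"grip":85},{"rotation":[0,0,0],"translation":[-67,-34,0],"grip":85},{"rotation":[0,0,0],"translation":[-76,-43,0],"grip":85},{"rotation":[0,0,0],"translation":[-83,-54,0],"grip":85},{"rotation":[0,0,0],"translation":[-89,-65,0],"grip":85},{"rotation":[0,0,0],"translation":[-94,-77,0],"grip":85},{"rotation":[0,0,0],"translation":[-98,-89,0],"grip":85},{"rotation":[0,0,0],"translation":[-101,-101,0],"grip":85},{"rotation":[0,0,0],"translation":[-102,-113,0],"grip":85}]'; python3 - <<'E'
from h import *
th=findpost()%(2*np.pi)+2*np.pi; w=(th-8.0344)/1.25; d=(1.205-w)/1.45; print(th,'mean w',w, 'decel',d)
w2=w-.675*.085; print(w2)
coast(th+.05*w2,w2,20,np.array([.117-.135-.102,-.0242+.142-.113]))
E
```

```text
time: 14.65
ee_pos: [0.4566, 0.002, 0.2]
tcp_rot: [180.0, 0.0, 89.9]
wrist_force: [0.3, -0.8, -0.4]
opening: 0.0848
grasp_force: 0.0
t 14.65 n 2017 post [0.4579 0.0025] R 0.1197 encl r 0.015 th 3.104 tcp [0.4566 0.002  0.2   ] tcp th 3.109
9.386931800363168 mean w 1.082025440290535 decel 0.08481004117894148
1.024650440290535
[1, -19] [3, -31] [6, -42] [11, -53] [16, -64] [22, -74] [29, -83] [37, -92] [46, -99] [56, -106] [65, -111] [76, -116] [86, -120] [97, -122] [108, -124] [119, -124] [130, -124] [141, -123] [151, -120] [161, -117] 
end th 11.346229978268061 w end 0.8850766668658789
```

```bash
python3 -m jog '[{"rotation":[0,0,0],"translation":[1,-19,0],"grip":85},{"rotation":[0,0,0],"translation":[3,-31,-8],"grip":85},{"rotation":[0,0,0],"translation":[6,-42,-22],"grip":85},{"rotation":[0,0,0],"translation":[11,-53,-36],"grip":85},{"rotation":[0,0,0],"translation":[16,-64,-46],"grip":60},{"rotation":[0,0,0],"translation":[22,-74,-50],"grip":20},{"rotation":[0,0,0],"translation":[29,-83,-50],"grip":20},{"rotation":[0,0,0],"translation":[37,-92,-50],"grip":20},{"rotation":[0,0,0],"translation":[46,-99,-50],"grip":20},{"rotation":[0,0,0],"translation":[56,-106,-50],"grip":20},{"rotation":[0,0,0],"translation":[65,-111,-50],"grip":20},{"rotation":[0,0,0],"translation":[76,-116,-50],"grip":20},{"rotation":[0,0,0],"translation":[86,-120,-50],"grip":20}]' 25; python3 - <<'E'
from h import *
o=readout.get_obs(); print(o['opening'],o['grasp_force'],o['wrist_force'])
off=np.array([-.120+.086,.0048-.120]); th=np.arctan2(off[1],off[0]); print(off,th,np.radians(-102.8)); r=.1197
# decelerate over 1 s (0.95 -> 0), dwell 0, then smooth return to park in 0.8 s
a=np.arange(1,11)*.1; e=th+.475; pk=np.radians(-102.8); s=np.arange(1,11)/10; s=s*s*(3-2*s)
plan(0,off,np.r_[th+.95*a-.475*a**2,e+(pk-e)*s],r)
E
```

```text
time: 16.0
ee_pos: [0.544, -0.1179, 0.1503]
tcp_rot: [180.0, 0.1, 89.9]
wrist_force: [-0.9, -1.8, 2.3]
opening: 0.029
grasp_force: 26.1
0.029004936397913732 26.122836470603943 [-0.92733656 -1.84990055  2.28990676]
[-0.034  -0.1152] -1.8577874412294406 -1.7941984710501708
[11, -2] [20, -4] [29, -4] [36, -4] [42, -4] [47, -4] [51, -3] [54, -3] [56, -2] [56, -2] [55, -3] [51, -3] [46, -4] [39, -4] [32, -4] [25, -4] [18, -3] [12, -3] [9, -2] [7, -2]
```

Gripped at 26 N with low wrist force. I'll brake and return to the park point.

```bash
python3 -m jog '[{"rotation":[0,0,0],"translation":[11,-2,0],"grip":20},{"rotation":[0,0,0],"translation":[20,-4,0],"grip":20},{"rotation":[0,0,0],"translation":[29,-4,0],"grip":20},{"rotation":[0,0,0],"translation":[36,-4,0],"grip":20},{"rotation":[0,0,0],"translation":[42,-4,0],"grip":20},{"rotation":[0,0,0],"translation":[47,-4,0],"grip":20},{"rotation":[0,0,0],"translation":[51,-3,0],"grip":20},{"rotation":[0,0,0],"translation":[54,-3,0],"grip":20},{"rotation":[0,0,0],"translation":[56,-2,0],"grip":20},{"rotation":[0,0,0],"translation":[56,-2,0],"grip":20},{"rotation":[0,0,0],"translation":[55,-3,0],"grip":20},{"rotation":[0,0,0],"translation":[51,-3,0],"grip":20},{"rotation":[0,0,0],"translation":[46,-4,0],"grip":20},{"rotation":[0,0,0],"translation":[39,-4,0],"grip":20},{"rotation":[0,0,0],"translation":[32,-4,0],"grip":20},{"rotation":[0,0,0],"translation":[25,-4,0],"grip":20},{"rotation":[0,0,0],"translation":[18,-3,0],"grip":20},{"rotation":[0,0,0],"translation":[12,-3,0],"grip":20},{"rotation":[0,0,0],"translation":[9,-2,0],"grip":20},{"rotation":[0,0,0],"translation":[7,-2,0],"grip":20}]'; python3 -m jog '[{"rotation":[0,0,0],"translation":[0,0,0],"grip":20},{"rotation":[0,0,0],"translation":[0,0,0],"grip":20},{"rotation":[0,0,0],"translation":[0,0,0],"grip":20},{"rotation":[0,0,0],"translation":[0,0,0],"grip":20},{"rotation":[0,0,0],"translation":[0,0,0],"grip":20},{"rotation":[0,0,0],"translation":[0,0,0],"grip":20},{"rotation":[0,0,0],"translation":[0,0,0],"grip":20},{"rotation":[0,0,0],"translation":[0,0,0],"grip":20}]'; python3 - <<'E'
from h import *
print('park',C+.12*np.array([np.cos(np.radians(-102.8)),np.sin(np.radians(-102.8))]))
save(wrist()[1],'w3.png')
E
```

```text
time: 18.0
ee_pos: [0.5501, -0.1194, 0.1503]
tcp_rot: [180.0, 0.1, 89.9]
wrist_force: [-1.3, -4.3, 0.7]
opening: 0.0287
grasp_force: 26.1
time: 18.8
ee_pos: [0.5504, -0.1194, 0.1504]
tcp_rot: [180.0, 0.1, 89.9]
wrist_force: [-0.4, -4.8, 2.7]
opening: 0.0291
grasp_force: 26.1
park [ 0.55091418 -0.11901792]
```

View pics/w3.png

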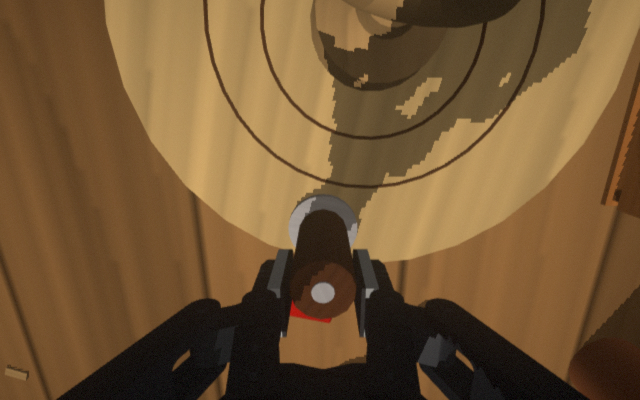

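The view shows the post held between the pads at (323,292), with the red tab right beside it at (312,312). It is at rest within 1 mm of the computed park point, so I'm handing in.

```bash
python3 -c "
from workcell import bot; print(bot.job_done())"
```

```text
the job is handed in; nothing more can be done
None
```

I drove the turntable to about 1.6 rad/s and let it coast, shadowed the post untouched for over 5 s, then gripped it and handed in while holding it at rest about 1 mm from the park point I measured; no verdict was shown.

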